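# Unlock the cash box and hold the key turned

## Task

Take the blue-headed key out of the key stand and push it all the way down into the lock on top of the grey cash box, wiggling it past the stiff pins if it sticks. Only when it is fully in, turn it a quarter turn clockwise (seen from above) to the stop against the return spring, and finish still gripping the key there so that the bolt stays withdrawn. Leave the red-headed key in the stand and do not disturb the other loose things.

Things in the scene. Friction and masses are not known exactly. Their poses are not given: they have to be found in the camera images.
- blue_key: Key with a blue plastic head, upright, blade down, in either slot of the stand. Origin: centre of the shoulder's underside; z up, x along its width, y its thickness. Head 34 (x) x 12 mm (y), 9 to 45 mm above the origin; shoulder 28 x 12 mm, 0 to 10 mm above; blade 16 (x) x 5 mm (y), to 30 mm below, last 13 mm tapering to 3 mm. 40 g. Works either way round. Grip the head across its 12 mm from above
- red_key: The same key with a red plastic head, in the other slot; it stays there
- key_stand: Fixed pale wooden block 50 (x) x 120 (y) x 45 mm (z), origin centre of its underside. Two slots, at y = +32 and -32 mm of its own frame, 36 mm deep; the keys' shoulders rest on its top, their wide side along the block's long y axis (fingers close along its x); about 1 mm of play
- cash_box: Fixed grey steel box 130 (x) x 170 (y) x 80 mm (z), origin centre of its underside. The lock's steel collar, 52 mm across, tops out 90 mm above the desk; from it a steel bolt runs on the lid to a bracket at the front (-x) edge, 90 mm high; a folded handle lies on the lid 45 mm and more behind (+x of) the lock axis, below 90 mm
- keyway (a point): Centre of the keyway mouth in the brass lock face, 92 mm up, at x -20 mm, y 0 of the cash box; z up. x runs along the keyway's long side and turns with the cylinder; at the start it is along the box's x. Keyway 17.6 (x) x 6.6 mm, 34 mm deep, flared 4 mm (ends 2 mm). Spring pins 10 and 18 mm down feel stiff (3 to 15 N). Fully in, the key's shoulder rests on the face: its origin meets this point
- lock_cylinder (a joint): Turn of the lock cylinder, rad: 0 locked, grows clockwise seen from above, stop at 1.6. A spring turns it back when let go (0.03 N m at 0, 0.08 at the stop). Play and give between hand, key and keyway: the hand turns 0.1 to 0.3 rad further than the cylinder. It draws back the bolt
- small_jar: Small glass jar with steel lid, 58 mm across, 83 mm high, loose; leave alone. Origin centre of its underside
- eraser: Eraser in a blue card sleeve, 20 x 45 x 11 mm, loose; leave alone. Origin centre of its underside
Mind the look-alikes: they are no part of the job. Several things have the shape of the blue_key; the one meant has the colours described above.

How it is judged:
By the outcome, as a careful person would: the job done as asked, in the order asked, and still so for the second after the job is handed in, while the arm keeps its last pose, push and grip.
It also fails if it takes over 61 s, if anything falls off the work surface, if the arm or the gripper's body presses on something with over 40 N, if the wrist force passes 120 N, or if a joint passes its speed limit or range.

## Robot

A 7-joint arm with a two-finger parallel gripper is mounted at the origin on the work surface; the furniture and walls round the work are solid. World frame = base frame: x ahead of the robot, y to its left, z up, the work surface at z = 0. Lengths are in mm, angles in rad, forces in N, time in s.
With the tool pointing down it reaches from about 400 to 875 mm from the base axis. Payload 4.4 kg.
Tool frame: the origin (TCP) lies on the centre line of the jaws, within the pads' length; the fingertips stand 11 mm ahead of it and the grasp point (between the pads) lies 8 mm behind it (ctrl.tips_ahead is the distance from the TCP to the fingertips, in mm); z points along the fingers, y is the line along which they close (so a half turn about z gives the same grasp; the last joint's range is limited). The gripper opens to 85 mm and grips with 20 to 120 N. Pads are 22 mm wide; open, the fingers measure 114 mm over their backs; the gripper's body (76 mm by 85 mm) begins 54 mm behind the grasp point. The pads swing forward as they close: fully open they stand 13 mm farther back than shut.
Start: joints at [-1.391, 0.628, 0.038, 1.517, -0.027, 0.996, -0.02], TCP at [158.141, 630.483, 242.313] pointing down, gripper open.
Joint ranges: [-3.06, 3.06], [-0.37, 2.12], [-1.25, 1.32], [0.18, 2.47], [-1.1, 4.24], [0.23, 1.98], [-2.94, 2.94]. Speed limits (rad/s): [2.57, 2.57, 3.14, 3.14, 3.14, 3.14, 3.14].

## Interface

Orientations are given as [roll, pitch, yaw] about the fixed x, y, z axes, in that order (R = Rz(yaw) Ry(pitch) Rx(roll)).
In Python, from cell import ctrl, eyes, job gives the robot as it stands. The module is installed in compiled form; this text tells all that it offers.
- The arm moves only by the tool carry_out, never from a script. Its argument "moves" is a list of rows, each an object of numbers: "tx", "ty", "tz": the shift along the tool's x, y, z as a fraction of full scale; "twist": the turn about the tool's z as a fraction of full scale; "fingers": the opening, from 0 (shut) to 1 (fully open). In form: [{"tx": .., "ty": .., "tz": .., "twist": .., "fingers": ..}, ...]. A call has 1 to 12 rows; each row shifts and turns the commanded pose from where the row before left it, along the tool's axes as they then stand; what a row does not reach is not made up. Full scale, the value 1, is 0.3 m for a shift and pi rad for a turn. A row lasts 1/8 s, in which the tool goes at most 62.5 mm and 10.7 degrees, less where a joint would pass 70% of its speed; a pose out of reach is approached as far as the arm can. A call with a number of a shift or a turn outside -1 to 1 is refused whole. A call with a gripper value outside its range is refused whole. The fingers move at their own pace and stop on an object; the grip force is fixed at half the most. Time passes only in rows, so rows that do not move let the fingers close. It gives the time, the measured TCP pose, the force, the opening and the grip force at its end, in the units of the state.
- ctrl.read_state(): the state, without advancing time (a new reading comes with each control period).
- eyes.get_image(name): name is "scene" or "side" or "wrist"; returns a dict with "color" (400x640x3 uint8, blue, green, red), "fovy" (degrees; the focal length in pixels is half the picture's height over the tangent of half this angle, whatever the lens; pixels are square), "cx", "cy" (the principal point, pixels), "world_from_camera" (4x4, takes a point from camera to world coordinates). Camera axes: x right, y up, looking along -z (the intrinsics and any distortion apply to the point x, -y, -z); pixel columns grow to the right and rows downward; lengths in mm; the calibration is good to about 2 mm. A picture is of the moment at which its call begins. There is no depth.
- job.finish_job(): hands the job in; it is judged then, once.
The state is a dict: "clock": time; "qpos": joint angles; "qd": joint speeds; "tau": joint torques, N m; "eef_pos": TCP position; "tool_rot": TCP orientation; "force": force on the tool from outside, world axes, zero at the start; "torque": the same for the moment, N m; "width": finger opening in mm; "gripper_force": force on a finger pad.
Only numpy, scipy, OpenCV 4.12 (cv2) and the standard library are available. Lean on these libraries where they do the work, as an engineer would, in place of code of your own. Each camera call takes 0.05 s, during which the arm holds its last target. There are 200 camera calls.

## Working session

There is one attempt and no reset: what is moved stays moved. The work goes in short steps, Python scripts to look and compute and a tool call to move; the robot and the scene stay as the last step left them, time stands still between calls to the robot, and variables do not carry over. Pictures are saved under pics/ and viewed, at most 11 in all, crops included, and the job is handed in when it is done.

Besides the shell and the picture viewer there is one more tool, called after "Request:" by a JSON object that holds its "name" and its "arguments", one argument or row to a line. carry_out: Moves the arm, as the interface text tells. Its arguments: {"type":"object","properties":{"moves":{"type":"array","items":{"type":"object","properties":{"tx":{"type":"number","minimum":-1,"maximum":1},"ty":{"type":"number","minimum":-1,"maximum":1},"tz":{"type":"number","minimum":-1,"maximum":1},"twist":{"type":"number","minimum":-1,"maximum":1},"fingers":{"type":"number"}}}}},"required":["moves"]}

```bash
mkdir -p pics; cat > h.py <<'E'
import numpy as np, cv2
from cell import ctrl, eyes, job
def grab(n,tag):
    d=eyes.get_image(n); cv2.imwrite(f'pics/{tag}.png',d['color']); return d
def f(d): return d['color'].shape[0]/2/np.tan(np.radians(d['fovy'])/2)
def ray(d,u,v):
    M=np.array(d['world_from_camera']); k=f(d)
    r=M[:3,:3]@np.array([(u-d['cx'])/k,-(v-d['cy'])/k,-1.]); return M[:3,3],r/np.linalg.norm(r)
def onz(d,u,v,z):
    o,r=ray(d,u,v); return o+r*(z-o[2])/r[2]
def proj(d,p):
    M=np.array(d['world_from_camera']); c=M[:3,:3].T@(np.array(p)-M[:3,3]); k=f(d)
    return d['cx']+k*c[0]/-c[2], d['cy']-k*c[1]/-c[2]
E
python3 - <<'E'
from h import *
for n in ('scene','side','wrist'):
    d=grab(n,n+'0'); print(n,{k:np.round(v,3).tolist() if k!='color' else 0 for k,v in d.items()})
    if n=='scene': a=d['color']
    if n=='side': b=d['color']
cv2.imwrite('pics/both.png',cv2.resize(np.vstack([a,b]),None,fx=.75,fy=.75))
s=ctrl.read_state(); print({k:np.round(v,3).tolist() for k,v in s.items()}, ctrl.tips_ahead)
E
```

```text
scene {'color': 0, 'fovy': 50.029, 'cx': 318.147, 'cy': 198.035, 'world_from_camera': [[0.482, 0.617, -0.623, -83.948], [-0.876, 0.347, -0.335, -443.227], [0.009, 0.707, 0.707, 770.559], [0.0, 0.0, 0.0, 1.0]]}
side {'color': 0, 'fovy': 48.504, 'cx': 318.595, 'cy': 209.576, 'world_from_camera': [[0.126, 0.587, -0.8, -154.975], [-0.992, 0.056, -0.116, -249.652], [-0.023, 0.808, 0.589, 597.133], [0.0, 0.0, 0.0, 1.0]]}
wrist {'color': 0, 'fovy': 65.38, 'cx': 321.38, 'cy': 201.893, 'world_from_camera': [[0.242, -0.936, -0.255, 93.764], [0.97, 0.234, 0.065, 646.032], [-0.001, -0.263, 0.965, 373.042], [0.0, 0.0, 0.0, 1.0]]}
{'clock': 0.15, 'qpos': [-1.391, 0.629, 0.038, 1.518, -0.027, 0.996, -0.02], 'qd': [-0.001, -0.002, 0.003, -0.003, -0.0, 0.0, 0.001], 'tau': [0.001, -56.38, 1.227, -19.365, 0.011, 0.007, -0.0], 'eef_pos': [158.018, 630.038, 241.603], 'tool_rot': [-3.14, -0.0, 2.896], 'force': [-0.147, 0.44, 0.441], 'torque': [-0.055, 0.05, -0.019], 'gripper_force': 0.0, 'width': 85.552} 11.0
```

View pics/scene0.png

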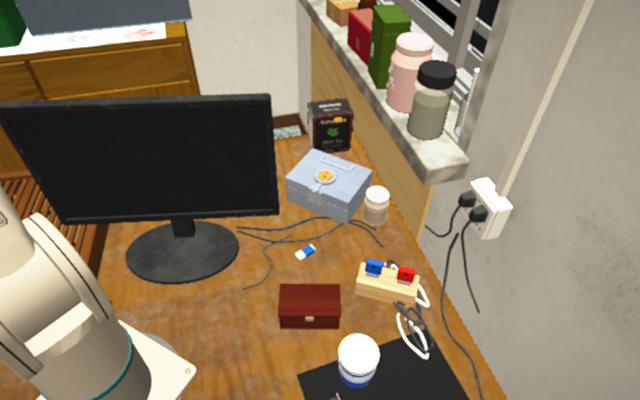

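View pics/side0.png

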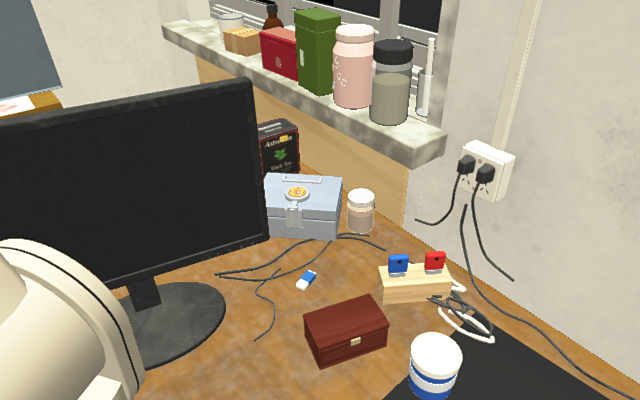

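View pics/wrist0.png

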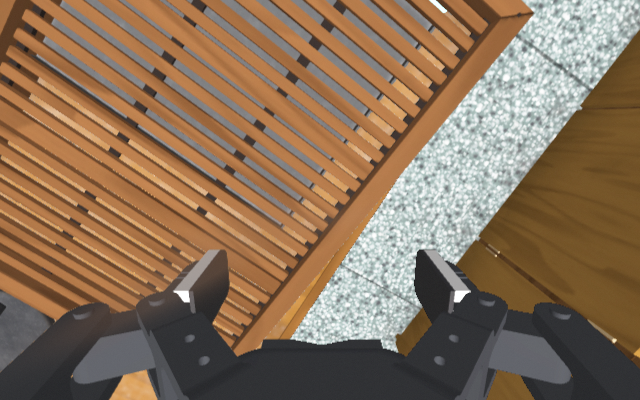

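The candidates for the blue key in the scene view are:
- The blue head in the stand at (374,267).
- The red head at (405,273), which has the wrong colour.
- The blue-sleeved eraser at (305,252).
- The blue-banded tub at (358,372).

I choose (374,267). The side view shows it at (398,263). The lock face is at scene (326,176) and side (297,193), and the monitor stands left of the work as an obstacle.

```bash
python3 - <<'E'
from h import *
S=grab('scene','s1'); D=grab('side','d1')
def masks(d,roi,kind):
    x0,y0,x1,y1=roi; c=d['color'][y0:y1,x0:x1]; h=cv2.cvtColor(c,cv2.COLOR_BGR2HSV)
    r={'blue':((100,150,60),(125,255,255)),'red':((0,190,120),(6,255,255)),'brass':((12,90,120),(32,255,255)),'wood':((12,30,120),(30,170,255))}[kind]
    m=cv2.inRange(h,*map(np.array,r)); n,l,st,ce=cv2.connectedComponentsWithStats(m)
    i=1+np.argmax(st[1:,4]); return st[i].tolist(),ce[i]+[x0,y0],np.argwhere(l==i)[:,::-1]+[x0,y0]
def tri(a,b):
    o1,r1=ray(S,*a);o2,r2=ray(D,*b)
    t=np.linalg.lstsq(np.c_[r1,-r2],o2-o1,rcond=None)[0]; p,q=o1+t[0]*r1,o2+t[1]*r2
    return (p+q)/2,np.linalg.norm(p-q)
for k,ra,rb in (('blue',(355,250,390,290),(380,245,415,285)),('red',(392,255,425,290),(420,240,450,280)),('brass',(310,165,342,190),(280,182,315,205))):
    sa,ca,pa=masks(S,ra,k); sb,cb,pb=masks(D,rb,k)
    p,e=tri(ca,cb); print(k,sa,ca.round(1),sb,cb.round(1),p.round(1),e.round(1))
    z=92 if k=='brass' else 45+27
    print('  on plane',onz(S,*ca,z).round(1),onz(D,*cb,z).round(1))
a=cv2.resize(S['color'][140:320,270:440],None,fx=3,fy=3,interpolation=2); b=cv2.resize(D['color'][165:315,255:460],None,fx=2.2,fy=2.2*540/330,interpolation=2)
cv2.imwrite('pics/c1.png',a[:,:]); cv2.imwrite('pics/c2.png',cv2.resize(D['color'][165:315,255:460],None,fx=3.8,fy=3.8,interpolation=2))
# monitor corners at scene: bottom right of base etc
for n,u,v in (('base L',127,262),('base R',238,245),('base far',200,223),('base near',150,282)): print(n,onz(S,u,v,0).round())
for n,a,b in (('mon TR',(270,96),(250,82)),('mon BR',(277,214),(268,238)),('sill corner',(466,165),(440,150)),('tea top',(352,122),(299,136))): print(n,*tri(a,b))
E
```

```text
blue [11, 9, 17, 16, 193] [373.5 266.2] [9, 9, 20, 19, 309] [397.7 262.8] [ 416.5 -301.2   72.4] 0.4
  on plane [ 416.6 -301.3   72. ] [ 417.2 -301.1   72. ]
red [5, 11, 19, 16, 207] [405.9 273.4] [5, 12, 20, 17, 267] [434.3 260.5] [ 433.8 -363.9   68.5] 1.1
  on plane [ 431.7 -363.9   72. ] [ 429.2 -363.5   72. ]
brass [8, 6, 15, 10, 110] [324.7 175.1] [9, 5, 17, 10, 133] [296.8 191.6] [589.  -98.1  91.3] 1.0
  on plane [587.8 -99.   92. ] [588.6 -97.9  92. ]
base L [214. 192.   0.]
base R [371.   8.   0.]
base far [382. 127.   0.]
base near [200. 110.  -0.]
mon TR [431.82477298 -72.41563099 379.74511863] 3.006692645008857
mon BR [411.8672417  -79.30984599 112.81947181] 1.2025149377567497
sill corner [ 735.6143952  -389.3709769   127.52442828] 12.796095239360955
tea top [784.27356332 -73.31349407 116.83211642] 4.43519456373015
```

View pics/c1.png

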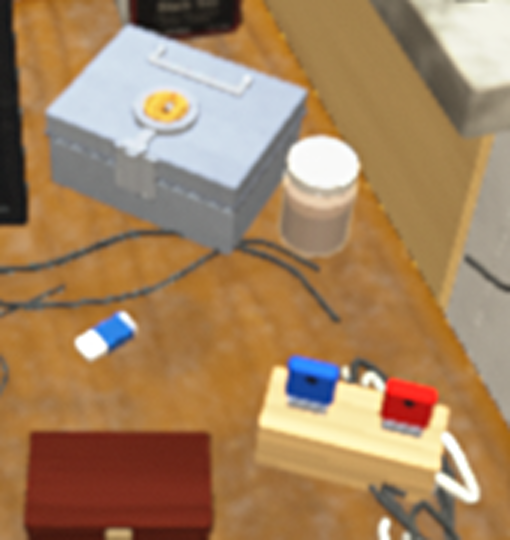

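View pics/c2.png

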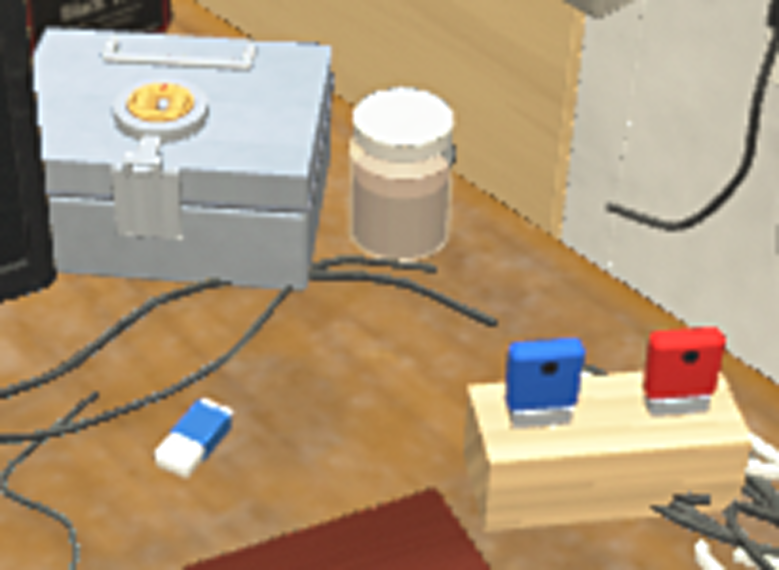

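The crop confirms it: the blue head in the stand, beside the red one. In this crop the keys are at (313,380) and (408,403), and the lock is at (166,105). One more measurement before moving: the box orientation and the hanging panel at top left.

```bash
python3 - <<'E'
from h import *
S=grab('scene','s2'); D=grab('side','d2')
for n,(u,v) in dict(NL=(48,113),FL=(130,27),FR=(306,93),NR=(236,193)).items(): print(n,onz(S,u/3+270,v/3+140,80).round(1))
for n,(u,v) in dict(NR=(310,207),FR=(332,45)).items(): print('side',n,onz(D,u/3.8+255,v/3.8+165,80).round(1))
def tri(a,b):
    o1,r1=ray(S,*a);o2,r2=ray(D,*b)
    t=np.linalg.lstsq(np.c_[r1,-r2],o2-o1,rcond=None)[0]; p,q=o1+t[0]*r1,o2+t[1]*r2
    return ((p+q)/2).round(),np.linalg.norm(p-q).round(1)
print('panel',tri((190,20),(61,88)))
print('pinkjar top',tri((413,36),(353,30)),'dark jar',tri((437,70),(393,45)))
print('mon TL side dir', tri((5,105),(0,122)))
for r in (400,600,800): # panel ray points
    o,d=ray(S,190,20); print(o+d*r)
E
```

```text
NL [546.3 -16.6  80. ]
FL [673.7 -20.1  80. ]
FR [ 669.4 -186.2   80. ]
NR [ 539.7 -186.1   80. ]
side NR [ 518.4 -186.4   80. ]
side FR [ 673.  -184.6   80. ]
panel (array([1108.,  757.,   93.]), np.float64(2.7))
pinkjar top (array([ 825., -189.,  353.]), np.float64(8.6)) dark jar (array([ 721., -276.,  349.]), np.float64(2.2))
mon TL side dir (array([104.,  28., 489.]), np.float64(52.2))
[ 177.67719281 -179.5402617   622.16165767]
[308.48987092 -47.69706707 547.96317202]
[439.30254903  84.14612757 473.76468637]
```

Request:
{"name": "carry_out", "arguments": {
  "moves": [
    {"tz":-0.2},
    {"tz":-0.2},
    {"tx":-0.2,"twist":0.03,"ty":-0.009},
    {"tx":-0.2,"twist":0.03,"ty":-0.009},
    {"tx":-0.2,"twist":0.03,"ty":-0.009},
    {"tx":-0.2,"twist":0.03,"ty":-0.009}
  ]
}}

```text
validation failed for argument at $.mo...
```

```bash
python3 -c "
from h import *
s=ctrl.read_state(); print({k:np.round(v,2).tolist() for k,v in s.items()})"
```

```text
{'clock': 0.35, 'qpos': [-1.39, 0.63, 0.04, 1.52, -0.03, 1.0, -0.02], 'qd': [-0.0, -0.0, 0.0, -0.0, -0.0, 0.0, 0.0], 'tau': [-0.0, -56.27, 1.22, -19.34, 0.01, 0.01, -0.0], 'eef_pos': [158.08, 630.36, 242.09], 'tool_rot': [-3.14, -0.0, 2.9], 'force': [0.16, 0.44, -0.04], 'torque': [-0.09, -0.03, -0.01], 'gripper_force': 0.0, 'width': 85.64}
```

All fields seem to be needed in every row.

Request:
{"name": "carry_out", "arguments": {
  "moves": [
    {"tx":0,"ty":0,"tz":-0.2,"twist":0,"fingers":1},
    {"tx":0,"ty":0,"tz":-0.2,"twist":0,"fingers":1},
    {"tx":-0.2,"ty":-0.009,"tz":0,"twist":0.03,"fingers":1},
    {"tx":-0.2,"ty":-0.009,"tz":0,"twist":0.03,"fingers":1},
    {"tx":-0.2,"ty":-0.009,"tz":0,"twist":0.03,"fingers":1},
    {"tx":-0.2,"ty":-0.009,"tz":0,"twist":0.03,"fingers":1}
  ]
}}

```text
clock: 1.1
eef_pos: [376.7, 529.5, 362.2]
tool_rot: [3.141, 0.0, 2.516]
force: [0.1, 0.5, -0.4]
width: 85.6
gripper_force: 0.0
```

```bash
python3 -c "
from h import *
s=ctrl.read_state(); print({k:np.round(v,2).tolist() for k,v in s.items()})"
```

```text
{'clock': 1.1, 'qpos': [-1.09, 0.54, 0.17, 1.35, -0.09, 1.26, 0.02], 'qd': [0.61, 0.01, 0.23, 0.01, -0.13, -0.0, 0.09], 'tau': [-3.21, -54.87, 2.03, -21.57, 0.14, 0.17, -0.1], 'eef_pos': [376.74, 529.48, 362.21], 'tool_rot': [3.14, 0.0, 2.52], 'force': [0.15, 0.52, -0.39], 'torque': [0.0, -0.0, -0.01], 'gripper_force': 0.0, 'width': 85.61}
```

Request:
{"name": "carry_out", "arguments": {
  "moves": [
    {"tx":-0.2,"ty":-0.009,"tz":0,"twist":0.03,"fingers":1},
    {"tx":-0.2,"ty":-0.009,"tz":0,"twist":0.03,"fingers":1},
    {"tx":-0.2,"ty":-0.009,"tz":0,"twist":0.03,"fingers":1},
    {"tx":-0.2,"ty":-0.009,"tz":0,"twist":0.03,"fingers":1},
    {"tx":-0.2,"ty":-0.009,"tz":0,"twist":0.03,"fingers":1},
    {"tx":-0.2,"ty":-0.009,"tz":0,"twist":0.03,"fingers":1},
    {"tx":-0.2,"ty":-0.009,"tz":0,"twist":0.03,"fingers":1},
    {"tx":-0.2,"ty":-0.009,"tz":0,"twist":0.03,"fingers":1},
    {"tx":-0.2,"ty":-0.009,"tz":0,"twist":0.03,"fingers":1},
    {"tx":-0.2,"ty":-0.009,"tz":0,"twist":0.03,"fingers":1}
  ]
}}

```text
clock: 2.35
eef_pos: [642.1, 14.9, 362.2]
tool_rot: [3.141, -0.0, 1.574]
force: [0.3, -0.5, 0.5]
width: 85.4
gripper_force: 0.0
```

```bash
python3 -c "
from h import *
s=ctrl.read_state(); print({k:np.round(v,2).tolist() for k,v in s.items()})"
```

```text
{'clock': 2.35, 'qpos': [-0.32, 0.55, 0.45, 1.38, -0.24, 1.27, 0.14], 'qd': [0.62, 0.01, 0.22, 0.03, -0.12, 0.01, 0.1], 'tau': [-3.27, -53.31, 5.33, -21.06, 0.15, 0.16, -0.1], 'eef_pos': [642.08, 14.89, 362.15], 'tool_rot': [3.14, -0.0, 1.57], 'force': [0.31, -0.46, 0.54], 'torque': [0.03, 0.01, 0.01], 'gripper_force': 0.0, 'width': 85.43}
```

Request:
{"name": "carry_out", "arguments": {
  "moves": [
    {"tx":-0.15,"ty":-0.09,"tz":0,"twist":0,"fingers":1},
    {"tx":-0.15,"ty":-0.09,"tz":0,"twist":0,"fingers":1},
    {"tx":0,"ty":0,"tz":0,"twist":0,"fingers":1},
    {"tx":0,"ty":0,"tz":0,"twist":0,"fingers":1}
  ]
}}

```text
clock: 2.85
eef_pos: [588.7, -72.8, 362.5]
tool_rot: [3.141, -0.001, 1.577]
force: [0.7, 0.3, -0.3]
width: 85.7
gripper_force: 0.0
```

```bash
python3 - <<'E'
from h import *
W=grab('wrist','w1'); s=ctrl.read_state(); print(s['eef_pos'].round(1) if hasattr(s['eef_pos'],'round') else s['eef_pos'],s['tool_rot'])
np.savez('w1.npz',**W)
print(proj(W,(588.5,-98.5,92)))
E
```

```text
[588.9 -72.1 362.2] [ 3.14120835e+00 -1.15891652e-03  1.57826566e+00]
(np.float64(320.78285124488735), np.float64(189.25280800140598))
```

View pics/w1.png

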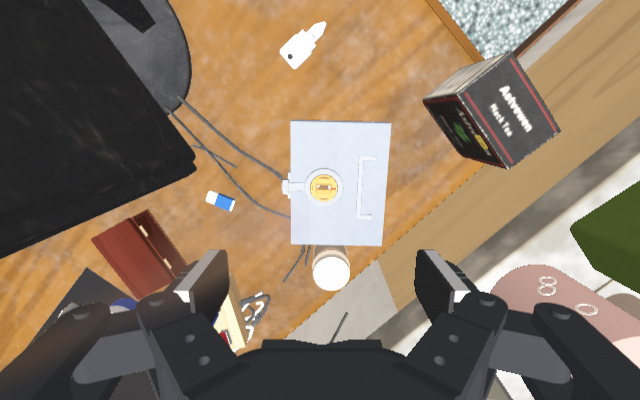

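The wrist view shows the lid, with corners near (292,121), (391,124), (382,246) and (291,244). The brass face is at (323,187) with its slot across. A white key-like tag at (303,45) is not part of the job.

```bash
python3 - <<'E'
from h import *
W=dict(np.load('w1.npz')); c=W['color']; h=cv2.cvtColor(c,cv2.COLOR_BGR2HSV)
m=cv2.inRange(h[165:210,300:345],np.array([12,90,120]),np.array([32,255,255]))
cs=max(cv2.findContours(m,0,2)[0],key=cv2.contourArea); (e,ax,an)=cv2.fitEllipse(cs); print('brass',e[0]+300,e[1]+165,ax,onz(W,e[0]+300,e[1]+165,92).round(1))
m=cv2.inRange(h,np.array([100,10,180]),np.array([125,70,255])); n,l,st,ce=cv2.connectedComponentsWithStats(m); i=l[225,320]; i=i or 1+np.argmax(st[1:,4])
cs=max(cv2.findContours((l==i).astype(np.uint8),0,2)[0],key=cv2.contourArea)
P=cv2.approxPolyDP(cv2.convexHull(cs),6,True)[:,0]; print(st[i],P.tolist())
w=[onz(W,*p,80) for p in P]; print(np.round(w,1).tolist())
r=cv2.minAreaRect(np.float32([onz(W,*p[0],80)[:2] for p in cs])); print('lid rect',r)
E
```

```text
brass 323.28793144226074 187.41518020629883 (25.291419982910156, 25.994077682495117) [591.8 -96.   92. ]
[  282   121   109   125 10723] [[291, 121], [390, 124], [380, 245], [291, 243], [282, 187]]
[[549.6, -11.5, 80.0], [677.2, -14.4, 80.0], [673.7, -182.4, 80.0], [546.5, -180.2, 80.0], [535.8, -98.5, 80.0]]
lid rect ((606.2569580078125, -96.7977294921875), (170.8549346923828, 140.90151977539062), 89.17562103271484)
```

Request:
{"name": "carry_out", "arguments": {
  "moves": [
    {"tx":-0.153,"ty":-0.115,"tz":0,"twist":0,"fingers":1},
    {"tx":-0.153,"ty":-0.115,"tz":0,"twist":0,"fingers":1},
    {"tx":-0.153,"ty":-0.115,"tz":0,"twist":0,"fingers":1},
    {"tx":-0.153,"ty":-0.115,"tz":0,"twist":0,"fingers":1},
    {"tx":-0.153,"ty":-0.115,"tz":0,"twist":0,"fingers":1},
    {"tx":0,"ty":0,"tz":0.18,"twist":-0.035,"fingers":1},
    {"tx":0,"ty":0,"tz":0.18,"twist":-0.035,"fingers":1},
    {"tx":0,"ty":0,"tz":0.18,"twist":0,"fingers":1},
    {"tx":0,"ty":0,"tz":0,"twist":0,"fingers":1},
    {"tx":0,"ty":0,"tz":0,"twist":0,"fingers":1}
  ]
}}

```text
clock: 4.15
eef_pos: [418.6, -304.5, 201.7]
tool_rot: [3.14, 0.002, 1.797]
force: [0.2, -0.1, 0.4]
width: 85.6
gripper_force: 0.0
```

```bash
python3 - <<'E'
from h import *
W=grab('wrist','w2'); s=ctrl.read_state(); print(s['eef_pos'],s['tool_rot'],np.round(s['qpos'],2))
np.savez('w2.npz',**W)
h=cv2.cvtColor(W['color'],cv2.COLOR_BGR2HSV)
for k,lo,hi in (('blue',(100,150,60),(125,255,255)),('red',(0,200,120),(6,255,255))):
    m=cv2.inRange(h,np.array(lo),np.array(hi)); n,l,st,ce=cv2.connectedComponentsWithStats(m)
    for i in range(1,n):
        if st[i,4]>150: print(k,st[i],ce[i].round(1),onz(W,*ce[i],90).round(1))
print(proj(W,(417,-301,90)))
E
```

```text
[ 418.90367478 -304.79859349  202.31383051] [3.13886960e+00 2.89446866e-03 1.79724443e+00] [ 0.3   0.52  0.4   1.94 -0.3   0.73  1.1 ]
blue [357   0  35  34 667] [373.7  15.2] [ 424.2 -165.4   90. ]
blue [142 157  38  51 465] [168.  177.6] [ 296.4 -312.6   90. ]
blue [124 162  36  55 279] [148.8 185. ] [ 282.1 -322.    90. ]
blue [313 171  13  34 387] [319.2 187. ] [ 414.7 -293.    90. ]
(np.float64(319.77555190342844), np.float64(197.07096191965306))
```

View pics/w2.png

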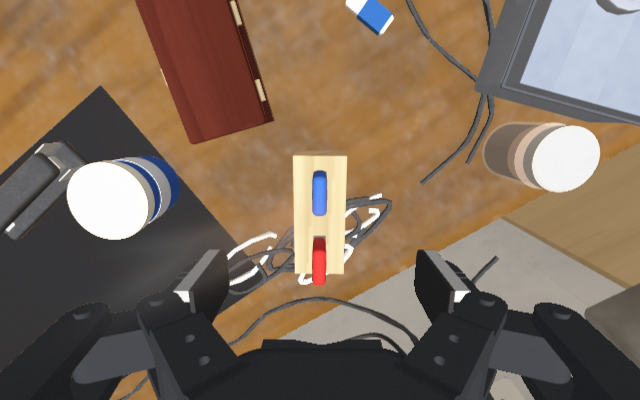

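```bash
python3 - <<'E'
from h import *
W=dict(np.load('w2.npz')); c=W['color'][160:225,305:335].astype(int)
m=((c[...,0]-c[...,2])>50).astype(np.uint8); ys,xs=np.nonzero(m); print(xs.min()+305,xs.max()+305,ys.min()+160,ys.max()+160)
for y in range(170,220,5):
    x=np.nonzero(m[y-160])[0]; print(y,x.min()+305 if len(x) else 0,x.max()+305 if len(x) else 0)
far=onz(W,(xs.min()+xs.max()+1)/2+305,ys.max()+161,90); print('far end',far,'centre',far+16.5*np.array([-.226,.974,0]))
print(onz(W,293.5,156,45),onz(W,296,270,45),onz(W,347.5,156,45),onz(W,344.5,272,45))
E
```

```text
313 326 171 215
170 0 0
175 314 325
180 313 326
185 313 326
190 313 326
195 313 326
200 313 325
205 313 325
210 313 325
215 317 322
far end [ 420.76974901 -316.56272811   90.        ] centre [ 417.04074901 -300.49172811   90.        ]
[ 387.09674605 -279.71498394   45.        ] [ 413.0456479  -392.64380454   45.        ] [ 435.57789193 -268.49860834   45.        ] [ 461.79666695 -383.70876323   45.        ]
```

Request:
{"name": "carry_out", "arguments": {
  "moves": [
    {"tx":0.015,"ty":-0.003,"tz":0.16,"twist":0,"fingers":1},
    {"tx":0,"ty":0,"tz":0.16,"twist":0,"fingers":1},
    {"tx":0,"ty":0,"tz":0.1,"twist":0,"fingers":0.6},
    {"tx":0,"ty":0,"tz":0.04,"twist":0,"fingers":0.5},
    {"tx":0,"ty":0,"tz":0,"twist":0,"fingers":0.4},
    {"tx":0,"ty":0,"tz":0,"twist":0,"fingers":0.4}
  ]
}}

```text
clock: 4.95
eef_pos: [416.4, -300.7, 63.9]
tool_rot: [3.139, 0.002, 1.796]
force: [0.6, -0.2, -0.6]
width: 34.0
gripper_force: 0.0
```

Request:
{"name": "carry_out", "arguments": {
  "moves": [
    {"tx":0,"ty":0,"tz":0,"twist":0,"fingers":0},
    {"tx":0,"ty":0,"tz":0,"twist":0,"fingers":0},
    {"tx":0,"ty":0,"tz":0,"twist":0,"fingers":0},
    {"tx":0,"ty":0,"tz":0,"twist":0,"fingers":0},
    {"tx":0,"ty":0,"tz":0,"twist":0,"fingers":0},
    {"tx":0,"ty":0,"tz":0,"twist":0,"fingers":0}
  ]
}}

```text
clock: 5.7
eef_pos: [415.9, -300.2, 63.4]
tool_rot: [3.14, 0.001, 1.796]
force: [0.0, 0.3, 6.3]
width: 11.1
gripper_force: 58.3
```

Request:
{"name": "carry_out", "arguments": {
  "moves": [
    {"tx":0,"ty":0,"tz":-0.04,"twist":0,"fingers":0},
    {"tx":0,"ty":0,"tz":-0.08,"twist":0,"fingers":0},
    {"tx":0,"ty":0,"tz":-0.12,"twist":0,"fingers":0},
    {"tx":0,"ty":0,"tz":-0.16,"twist":0,"fingers":0},
    {"tx":0,"ty":0,"tz":-0.1,"twist":0,"fingers":0},
    {"tx":0,"ty":0,"tz":0,"twist":0,"fingers":0}
  ]
}}

```text
clock: 6.45
eef_pos: [416.4, -300.7, 215.2]
tool_rot: [3.137, 0.004, 1.796]
force: [1.1, -0.3, -0.5]
width: 11.3
gripper_force: 58.4
```

```bash
python3 - <<'E'
from h import *
s=ctrl.read_state(); print(s['eef_pos'],s['tool_rot'],s['force'],s['width'])
W=grab('wrist','w3'); S=grab('scene','s3'); D=grab('side','d3')
p=s['eef_pos']
o=np.zeros((400,780,3),np.uint8)
def crop(d,pt,r=33):
    u,v=map(int,proj(d,pt)); print(u,v); return cv2.resize(d['color'][max(v-r,0):v+r,max(u-r,0):u+r],(390,390),interpolation=2)
o[:390,:390]=crop(S,p); o[:390,390:]=crop(D,p); cv2.imwrite('pics/c3.png',o)
E
```

```text
[ 416.3761256  -300.74539135  215.19162946] [3.13741643 0.00387798 1.79632966] [ 1.0764818  -0.32937799 -0.466711  ] 11.315131881264819
381 217
405 193
```

View pics/c3.png

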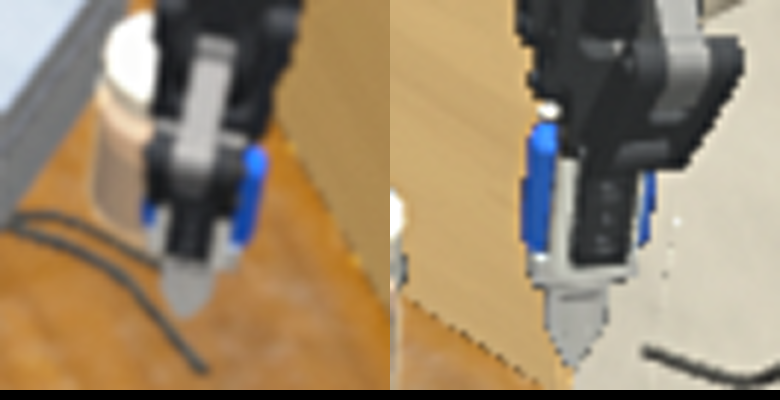

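Request:
{"name": "carry_out", "arguments": {
  "moves": [
    {"tx":0.05,"ty":0.16,"tz":0,"twist":0,"fingers":0},
    {"tx":0.05,"ty":0.16,"tz":0,"twist":0,"fingers":0},
    {"tx":0.05,"ty":0.16,"tz":0,"twist":0,"fingers":0},
    {"tx":0.05,"ty":0.16,"tz":0,"twist":0,"fingers":0},
    {"tx":0.167,"ty":0.038,"tz":0,"twist":0,"fingers":0},
    {"tx":0.167,"ty":0.038,"tz":0,"twist":-0.05,"fingers":0},
    {"tx":0,"ty":0,"tz":0,"twist":-0.05,"fingers":0},
    {"tx":0,"ty":0,"tz":0,"twist":-0.05,"fingers":0},
    {"tx":0,"ty":0,"tz":0,"twist":-0.05,"fingers":0},
    {"tx":0,"ty":0,"tz":0,"twist":-0.05,"fingers":0},
    {"tx":0,"ty":0,"tz":0,"twist":-0.05,"fingers":0},
    {"tx":0,"ty":0,"tz":0,"twist":0,"fingers":0}
  ]
}}

```text
clock: 8.1
eef_pos: [587.8, -95.7, 210.9]
tool_rot: [-3.141, -0.003, 2.737]
force: [-0.4, -0.9, -0.7]
width: 11.5
gripper_force: 58.5
```

```bash
python3 -c "
from h import *
s=ctrl.read_state(); print({k:np.round(v,3).tolist() for k,v in s.items()})"
```

```text
{'clock': 8.1, 'qpos': [0.012, 0.591, 0.162, 1.71, -0.121, 0.853, 1.393], 'qd': [-0.013, -0.005, 0.023, -0.003, -0.011, 0.001, -0.044], 'tau': [0.149, -52.312, 2.481, -17.401, 0.1, 0.004, 0.434], 'eef_pos': [587.85, -95.74, 210.855], 'tool_rot': [-3.141, -0.003, 2.737], 'force': [-0.442, -0.877, -0.669], 'torque': [0.032, -0.012, -0.001], 'gripper_force': 58.535, 'width': 11.522}
```

Request:
{"name": "carry_out", "arguments": {
  "moves": [
    {"tx":0,"ty":0,"tz":0,"twist":-0.041,"fingers":0},
    {"tx":0,"ty":0,"tz":0,"twist":-0.041,"fingers":0},
    {"tx":0,"ty":0,"tz":0.05,"twist":-0.041,"fingers":0},
    {"tx":-0.009,"ty":0.005,"tz":0.1,"twist":0,"fingers":0},
    {"tx":0,"ty":0,"tz":0.04,"twist":0,"fingers":0},
    {"tx":0,"ty":0,"tz":0,"twist":0,"fingers":0},
    {"tx":0,"ty":0,"tz":0,"twist":0,"fingers":0}
  ]
}}

```text
clock: 8.98
eef_pos: [592.0, -94.4, 155.9]
tool_rot: [-3.141, 0.001, 3.124]
force: [0.5, 0.7, 0.4]
width: 11.3
gripper_force: 58.5
```

```bash
python3 - <<'E'
from h import *
s=ctrl.read_state(); print(s['eef_pos'],s['tool_rot'],s['force'],s['width'],s['clock'])
W=grab('wrist','w4'); S=grab('scene','s4'); D=grab('side','d4')
np.savez('s4.npz',**S);np.savez('d4.npz',**D);np.savez('w4.npz',**W)
p=s['eef_pos']+np.array([0,0,-45])
o=np.zeros((570,780,3),np.uint8)
def crop(d,pt,r,sz):
    u,v=map(int,proj(d,pt)); print(u-r,v-r,sz/2/r); return cv2.resize(d['color'][v-r:v+r,u-r:u+r],(sz,sz),interpolation=cv2.INTER_CUBIC)
o[:390,:390]=crop(S,p,26,390); o[:390,390:]=crop(D,p,26,390); 
cv2.imwrite('pics/c4.png',o[:390])
E
```

```text
[591.97400343 -94.38456734 155.94953982] [-3.14132931e+00  1.03944980e-03  3.12436166e+00] [0.54143533 0.74811268 0.36810798] 11.341286524331755 8.975
297 141 7.5
268 156 7.5
```

View pics/c4.png

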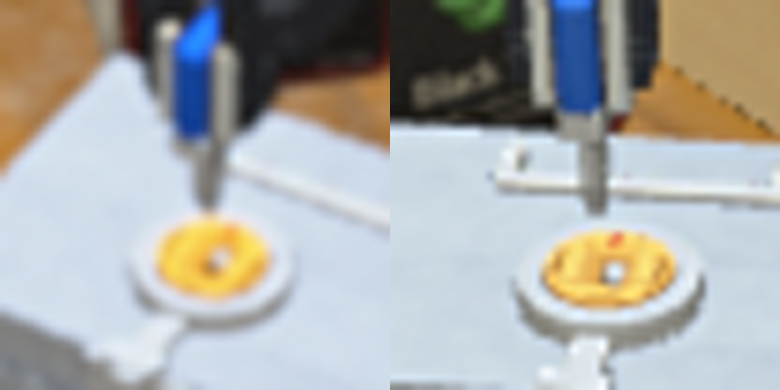

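```bash
python3 - <<'E'
from h import *
S=dict(np.load('s4.npz'));D=dict(np.load('d4.npz'))
def tri(a,b):
    o1,r1=ray(S,*a);o2,r2=ray(D,*b)
    t=np.linalg.lstsq(np.c_[r1,-r2],o2-o1,rcond=None)[0]; p,q=o1+t[0]*r1,o2+t[1]*r2
    return ((p+q)/2).round(1),np.linalg.norm(p-q).round(1)
fit={}
for n,d,(x0,y0,x1,y1) in (('S',S,(310,165,342,190)),('D',D,(280,182,315,205))):
    h=cv2.cvtColor(d['color'][y0:y1,x0:x1],cv2.COLOR_BGR2HSV); m=cv2.inRange(h,np.array([12,90,120]),np.array([32,255,255]))
    e=cv2.fitEllipse(max(cv2.findContours(m,0,2)[0],key=cv2.contourArea))[0]; fit[n]=(e[0]+x0,e[1]+y0)
print(fit,'lock',tri(fit['S'],fit['D']),[onz(d,*fit[n],92).round(1) for n,d in (('S',S),('D',D))])
tS=(324.7,168.3);tD=(295.6,184.0)
print('tip',tri(tS,tD),[onz(d,*t,107).round(1) for t,d in ((tS,S),(tD,D))])
# lateral check: key bottom blade edges/cols predicted from TCP
for n,d in (('S',S),('D',D)): print(n,'pred tip from TCP',proj(d,(592,-94.4,107)))
E
```

```text
{'S': (324.8208246231079, 175.0385684967041), 'D': (296.66832160949707, 191.62500476837158)} lock (array([590.4, -97.7,  90.3]), np.float64(1.0)) [array([588.2, -99.1,  92. ]), array([588.4, -97.8,  92. ])]
tip (array([594. , -95.3, 106.9]), np.float64(0.2)) [array([594.1, -95.3, 107. ]), array([593.8, -95.4, 107. ])]
S pred tip from TCP (np.float64(323.96329664915015), np.float64(168.68573325790618))
D pred tip from TCP (np.float64(294.9464234432972), np.float64(184.44731771253655))
```

```bash
python3 - <<'E'
from h import *
W=dict(np.load('w4.npz')); 
for p in ((592,-94.4,107),(592,-94.4,183),(590,-97,92),(577,-97,92),(603,-97,92)): print(p,np.round(proj(W,p),1))
u,v=map(int,proj(W,(590,-97,100)))
cv2.imwrite('pics/c5.png',cv2.resize(W['color'][v-50:v+90,u-80:u+80],None,fx=4,fy=4,interpolation=2)); print(u-80,v-50)
E
```

```text
(592, -94.4, 107) [321.7 228.5]
(592, -94.4, 183) [322. 298.]
(590, -97, 92) [317.7 217.8]
(577, -97, 92) [317.3 198.8]
(603, -97, 92) [318.1 236.3]
237 171
```

View pics/c5.png

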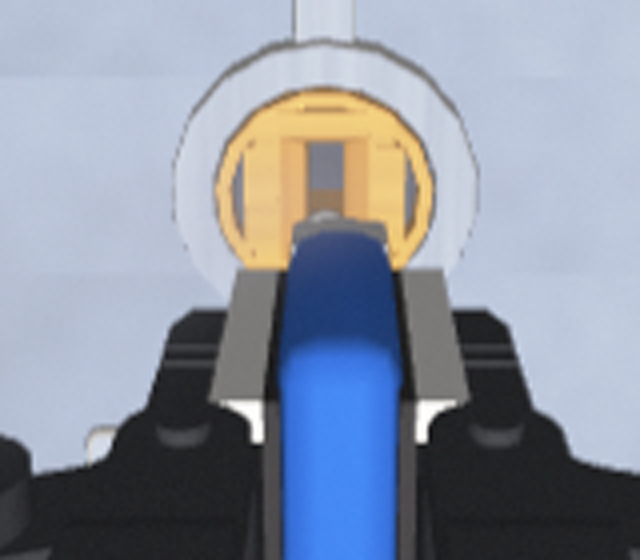

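```bash
python3 - <<'E'
from h import *
W=dict(np.load('w4.npz'))
for x in (592,594): print(x,np.round(proj(W,(x-14,-94.4,137)),1),np.round(proj(W,(x-14,-94.4,147)),1),np.round(proj(W,(x-17,-94.4,182)),1))
for x in (590,592): print('slot top',x,proj(W,(x-10.8,-96.6,92)),proj(W,(x-18.7,-96.6,92)),proj(W,(x-26,-96.6,90)))
E
```

```text
592 [321.3 223.1] [321.3 230. ] [321.2 255.7]
594 [321.4 226.8] [321.4 233.9] [321.3 260.7]
slot top 590 (np.float64(317.9655679864164), np.float64(202.052452820897)) (np.float64(317.72941965703103), np.float64(190.2194395298636)) (np.float64(317.5430421710427), np.float64(178.46213188100842))
slot top 592 (np.float64(318.0245825476906), np.float64(205.00957764892343)) (np.float64(317.78966759247743), np.float64(193.23836675560395)) (np.float64(317.6037802048014), np.float64(181.51197315676777))
```

Request:
{"name": "carry_out", "arguments": {
  "moves": [
    {"tx":0.0027,"ty":-0.0073,"tz":0,"twist":0,"fingers":0},
    {"tx":0,"ty":0,"tz":0.03,"twist":0,"fingers":0},
    {"tx":0,"ty":0,"tz":0.01,"twist":0,"fingers":0},
    {"tx":0,"ty":0,"tz":0.01,"twist":0,"fingers":0},
    {"tx":0,"ty":0,"tz":0.01,"twist":0,"fingers":0},
    {"tx":0,"ty":0,"tz":0,"twist":0,"fingers":0}
  ]
}}

```text
clock: 9.88
eef_pos: [590.5, -96.4, 137.0]
tool_rot: [3.142, -0.001, 3.125]
force: [0.4, 0.2, -0.9]
width: 11.1
gripper_force: 58.5
```

Request:
{"name": "carry_out", "arguments": {
  "moves": [
    {"tx":0,"ty":0,"tz":0.01,"twist":0,"fingers":0},
    {"tx":0,"ty":0,"tz":0.01,"twist":0,"fingers":0},
    {"tx":0,"ty":0,"tz":0,"twist":0,"fingers":0}
  ]
}}

```text
clock: 10.25
eef_pos: [590.4, -96.4, 131.0]
tool_rot: [3.141, -0.001, 3.125]
force: [-0.9, 0.2, -0.4]
width: 11.7
gripper_force: 58.5
```

Request:
{"name": "carry_out", "arguments": {
  "moves": [
    {"tx":0,"ty":0,"tz":0.01,"twist":0,"fingers":0},
    {"tx":0,"ty":0,"tz":0.01,"twist":0,"fingers":0},
    {"tx":0,"ty":0,"tz":0,"twist":0,"fingers":0}
  ]
}}

```text
clock: 10.62
eef_pos: [590.4, -96.4, 125.0]
tool_rot: [3.141, -0.001, 3.125]
force: [-0.6, -0.1, -0.9]
width: 11.5
gripper_force: 58.5
```

Request:
{"name": "carry_out", "arguments": {
  "moves": [
    {"tx":0,"ty":0,"tz":0.01,"twist":0,"fingers":0},
    {"tx":0,"ty":0,"tz":0.01,"twist":0,"fingers":0},
    {"tx":0,"ty":0,"tz":0,"twist":0,"fingers":0}
  ]
}}

```text
clock: 11.0
eef_pos: [590.1, -96.5, 119.3]
tool_rot: [3.142, -0.001, 3.125]
force: [-1.7, -0.6, 2.9]
width: 11.4
gripper_force: 59.0
```

Request:
{"name": "carry_out", "arguments": {
  "moves": [
    {"tx":0,"ty":0,"tz":0.01,"twist":0,"fingers":0},
    {"tx":0,"ty":0,"tz":0.005,"twist":0,"fingers":0},
    {"tx":0,"ty":0,"tz":0,"twist":0,"fingers":0}
  ]
}}

```text
clock: 11.38
eef_pos: [590.4, -96.6, 114.8]
tool_rot: [-3.141, -0.0, 3.125]
force: [-0.9, -0.5, 0.8]
width: 11.6
gripper_force: 58.6
```

Request:
{"name": "carry_out", "arguments": {
  "moves": [
    {"tx":0,"ty":0,"tz":0.008,"twist":0,"fingers":0},
    {"tx":0,"ty":0,"tz":0.004,"twist":0,"fingers":0},
    {"tx":0,"ty":0,"tz":0,"twist":0,"fingers":0}
  ]
}}

```text
clock: 11.75
eef_pos: [591.3, -96.6, 111.9]
tool_rot: [-3.141, 0.002, 3.125]
force: [-2.1, 0.3, 6.6]
width: 11.5
gripper_force: 59.8
```

Request:
{"name": "carry_out", "arguments": {
  "moves": [
    {"tx":0,"ty":0,"tz":0.004,"twist":0,"fingers":0},
    {"tx":0,"ty":0,"tz":0,"twist":0,"fingers":0}
  ]
}}

```text
clock: 12.0
eef_pos: [591.4, -96.6, 110.6]
tool_rot: [-3.141, 0.002, 3.125]
force: [-1.0, -0.6, 4.7]
width: 11.4
gripper_force: 59.4
```

Request:
{"name": "carry_out", "arguments": {
  "moves": [
    {"tx":0,"ty":0,"tz":0.004,"twist":0,"fingers":0},
    {"tx":0,"ty":0,"tz":0,"twist":0,"fingers":0}
  ]
}}

```text
clock: 12.25
eef_pos: [591.4, -96.7, 110.3]
tool_rot: [-3.141, 0.002, 3.125]
force: [-3.3, 0.9, 13.8]
width: 11.3
gripper_force: 60.8
```

Request:
{"name": "carry_out", "arguments": {
  "moves": [
    {"tx":0,"ty":0,"tz":0.004,"twist":0,"fingers":0},
    {"tx":0,"ty":0,"tz":0,"twist":0,"fingers":0}
  ]
}}

```text
clock: 12.5
eef_pos: [591.5, -96.6, 110.2]
tool_rot: [-3.141, 0.002, 3.125]
force: [-4.7, 0.1, 21.8]
width: 11.3
gripper_force: 62.0
```

Request:
{"name": "carry_out", "arguments": {
  "moves": [
    {"tx":0,"ty":0,"tz":-0.002,"twist":0.03,"fingers":0},
    {"tx":0,"ty":0,"tz":0,"twist":0.03,"fingers":0},
    {"tx":0,"ty":0,"tz":0,"twist":0.03,"fingers":0},
    {"tx":0,"ty":0,"tz":0,"twist":0.03,"fingers":0},
    {"tx":0,"ty":0,"tz":0,"twist":0,"fingers":0}
  ]
}}

```text
clock: 13.12
eef_pos: [591.6, -96.6, 110.3]
tool_rot: [3.141, 0.002, 2.748]
force: [-4.3, -0.2, 17.2]
width: 11.0
gripper_force: 61.2
```

```bash
python3 -c "
from h import *
s=ctrl.read_state(); print({k:np.round(v,3).tolist() for k,v in s.items()})"
```

```text
{'clock': 13.125, 'qpos': [0.023, 0.728, 0.147, 1.782, -0.164, 0.641, 1.442], 'qd': [0.006, -0.001, -0.01, -0.001, 0.009, 0.0, 0.018], 'tau': [-0.145, -45.949, 2.352, -12.498, -0.213, -1.426, -0.202], 'eef_pos': [591.579, -96.566, 110.267], 'tool_rot': [3.141, 0.002, 2.748], 'force': [-4.343, -0.227, 17.155], 'torque': [0.127, 0.871, 0.05], 'gripper_force': 61.227, 'width': 11.049}
```

Request:
{"name": "carry_out", "arguments": {
  "moves": [
    {"tx":0,"ty":0,"tz":0,"twist":0.03,"fingers":0},
    {"tx":0,"ty":0,"tz":0,"twist":0.03,"fingers":0},
    {"tx":0,"ty":0,"tz":0,"twist":0.03,"fingers":0},
    {"tx":0,"ty":0,"tz":0,"twist":0.03,"fingers":0},
    {"tx":0,"ty":0,"tz":0,"twist":0.03,"fingers":0},
    {"tx":0,"ty":0,"tz":0,"twist":0.03,"fingers":0},
    {"tx":0,"ty":0,"tz":0,"twist":0.03,"fingers":0},
    {"tx":0,"ty":0,"tz":0,"twist":0.03,"fingers":0},
    {"tx":0,"ty":0,"tz":0,"twist":0.03,"fingers":0},
    {"tx":0,"ty":0,"tz":0,"twist":0.03,"fingers":0},
    {"tx":0,"ty":0,"tz":0,"twist":0,"fingers":0}
  ]
}}

```text
clock: 14.5
eef_pos: [591.9, -96.6, 110.3]
tool_rot: [3.139, 0.001, 1.805]
force: [-3.5, 0.8, 17.7]
width: 11.3
gripper_force: 61.3
```

```bash
python3 -c "
from h import *
s=ctrl.read_state(); print({k:np.round(v,3).tolist() for k,v in s.items() if k in('eef_pos','tool_rot','force','torque','width','gripper_force','qpos')})"
```

```text
{'qpos': [-0.135, 0.763, 0.409, 1.786, -0.45, 0.683, 0.761], 'eef_pos': [591.893, -96.616, 110.269], 'tool_rot': [3.139, 0.001, 1.805], 'force': [-3.495, 0.783, 17.693], 'torque': [0.148, 0.821, 0.14], 'gripper_force': 61.324, 'width': 11.343}
```

Request:
{"name": "carry_out", "arguments": {
  "moves": [
    {"tx":0,"ty":0,"tz":0,"twist":0.03,"fingers":0},
    {"tx":0,"ty":0,"tz":0,"twist":0.03,"fingers":0},
    {"tx":0,"ty":0,"tz":0,"twist":0.03,"fingers":0},
    {"tx":0,"ty":0,"tz":0,"twist":0.015,"fingers":0},
    {"tx":0,"ty":0,"tz":0,"twist":0,"fingers":0}
  ]
}}

```text
clock: 15.12
eef_pos: [592.2, -96.7, 110.3]
tool_rot: [3.138, 0.0, 1.476]
force: [-3.1, 0.9, 15.8]
width: 11.1
gripper_force: 61.0
```

```bash
python3 -c "
from h import *
s=ctrl.read_state(); print({k:np.round(v,3).tolist() for k,v in s.items() if k in('eef_pos','tool_rot','force','torque','width','gripper_force','qpos')})"
```

```text
{'qpos': [-0.187, 0.782, 0.499, 1.788, -0.545, 0.709, 0.518], 'eef_pos': [592.24, -96.726, 110.31], 'tool_rot': [3.138, 0.0, 1.476], 'force': [-3.142, 0.913, 15.791], 'torque': [0.178, 0.659, 0.121], 'gripper_force': 61.045, 'width': 11.084}
```

Request:
{"name": "carry_out", "arguments": {
  "moves": [
    {"tx":0,"ty":0,"tz":0,"twist":0.02,"fingers":0},
    {"tx":0,"ty":0,"tz":0,"twist":0.02,"fingers":0},
    {"tx":0,"ty":0,"tz":0,"twist":0,"fingers":0}
  ]
}}

```text
clock: 15.5
eef_pos: [591.8, -96.6, 110.2]
tool_rot: [3.139, -0.0, 1.351]
force: [-3.6, 1.2, 16.9]
width: 11.4
gripper_force: 61.1
```

```bash
python3 -c "
from h import *
s=ctrl.read_state(); print({k:np.round(v,3).tolist() for k,v in s.items() if k in('eef_pos','tool_rot','force','torque','width','gripper_force','qpos')})"
```

```text
{'qpos': [-0.206, 0.79, 0.534, 1.789, -0.579, 0.721, 0.424], 'eef_pos': [591.824, -96.632, 110.241], 'tool_rot': [3.139, -0.0, 1.351], 'force': [-3.596, 1.159, 16.85], 'torque': [0.201, 0.853, 0.248], 'gripper_force': 61.133, 'width': 11.383}
```

Request:
{"name": "carry_out", "arguments": {
  "moves": [
    {"tx":0,"ty":0,"tz":0,"twist":0.02,"fingers":0},
    {"tx":0,"ty":0,"tz":0,"twist":0,"fingers":0}
  ]
}}

```text
clock: 15.75
eef_pos: [591.8, -96.7, 110.3]
tool_rot: [3.139, -0.0, 1.29]
force: [-3.1, 1.1, 17.1]
width: 11.7
gripper_force: 61.3
```

```bash
python3 - <<'E'
from h import *
s=ctrl.read_state(); print({k:np.round(v,3).tolist() for k,v in s.items() if k in('eef_pos','tool_rot','force','torque','width','gripper_force','qpos')})
W=grab('wrist','w6'); S=grab('scene','s6'); D=grab('side','d6')
o=[]
for d in (S,D):
    u,v=map(int,proj(d,(575,-97,92))); o.append(cv2.resize(d['color'][v-26:v+26,u-26:u+26],(390,390),interpolation=2))
u,v=map(int,proj(W,(592,-97,100))); print(u,v)
cv2.imwrite('pics/c6.png',np.hstack(o))
E
```

```text
{'qpos': [-0.216, 0.795, 0.551, 1.789, -0.596, 0.727, 0.377], 'eef_pos': [591.83, -96.702, 110.266], 'tool_rot': [3.139, -0.0, 1.29], 'force': [-3.091, 1.103, 17.12], 'torque': [0.154, 0.866, 0.57], 'gripper_force': 61.257, 'width': 11.728}
320 256
```

View pics/c6.png

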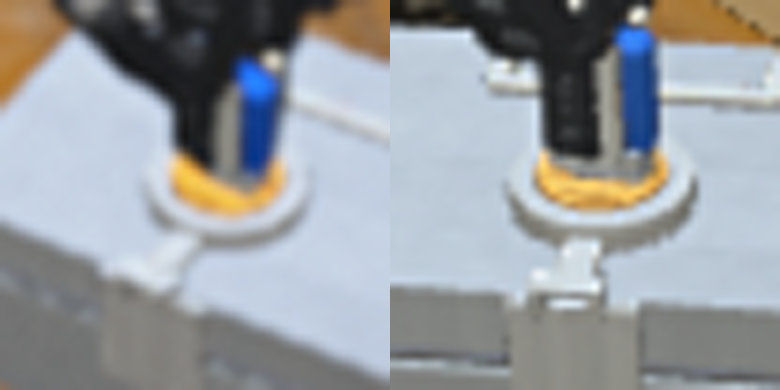

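The shoulder sits flush on the brass face in both crops, around (230,185) and (600,170). The turning moment jumped to 0.57 N m, so the key is at the stop. I'll run a short hold check.

Request:
{"name": "carry_out", "arguments": {
  "moves": [
    {"tx":0,"ty":0,"tz":0,"twist":0,"fingers":0},
    {"tx":0,"ty":0,"tz":0,"twist":0,"fingers":0},
    {"tx":0,"ty":0,"tz":0,"twist":0,"fingers":0},
    {"tx":0,"ty":0,"tz":0,"twist":0,"fingers":0},
    {"tx":0,"ty":0,"tz":0,"twist":0,"fingers":0},
    {"tx":0,"ty":0,"tz":0,"twist":0,"fingers":0}
  ]
}}

```text
clock: 16.65
eef_pos: [591.9, -96.7, 110.2]
tool_rot: [3.139, -0.0, 1.29]
force: [-3.5, 0.3, 17.8]
width: 10.9
gripper_force: 61.2
```

```bash
python3 -c "
from h import *
s=ctrl.read_state(); print(s['eef_pos'],s['tool_rot'],s['force'],s['torque'])
if s['torque'][2]>0.3: print(job.finish_job())"
```

```text
[591.8502298  -96.69578827 110.24732721] [ 3.13878542e+00 -3.97450612e-04  1.28993833e+00] [-3.53421272  0.30117114 17.77522653] [0.21668078 0.76559209 0.57201131]
the job is handed in; nothing more can be done
None
```

The blue key is fully in the lock, turned clockwise to the stop and still gripped there; the red key stayed in the stand, and the job was handed in at about 17 s of the 61 s allowed, with no verdict returned.

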